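# Lay out the instrument tray in order of use

## Robot

A 6-joint arm with a two-finger parallel gripper is mounted at the origin on a cart in front of the work surface, level with it; the furniture and walls round the work are solid. World frame = base frame: x ahead of the robot, y to its left, z up, the work surface at z = 0. Lengths are in m, angles in rad, forces in N, time in s.
With the tool pointing down it reaches from about 0.275 to 0.85 m from the base axis. Payload 19 kg.
Tool frame: the origin (TCP) lies where the fingers leave the gripper's body, on its centre line; the fingertips stand 73 mm ahead of it and the grasp point (between the pads) lies 54 mm ahead of it; z points along the fingers, y is the direction in which the jaws open and shut (so a half turn about z gives the same grasp; the last joint's range is limited). The gripper opens to 85 mm and grips with 20 to 120 N. Pads are 22 mm wide; open, the fingers measure 114 mm over their backs; the gripper's body (76 mm by 85 mm) begins 54 mm behind the grasp point. The pads swing forward as they close: fully open they stand 13 mm farther back than shut.
Start: joints at [1.067, 0.15, 1.437, -0, 1.554, -0.134], TCP at [0.208, 0.536, 0.304] pointing down, gripper open.
Joint ranges: [-2.8, 2.8], [-0.68, 2.1], [0.12, 2.68], [-1.39, 4.53], [0.16, 2.79], [-2.81, 2.81]. Speed limits (rad/s): [1.89, 1.89, 2.22, 3.01, 3.01, 3.01].

## Interface

Orientations are given as a unit quaternion [w, x, y, z].
In Python, from plant import ctrl, viewer gives the robot as it stands.
- The arm moves only by the tool play_rows, never from a script. Its argument "moves" is a list of rows, each an object with "delta_rot": the turn, a rotation vector about the world's x, y, z in units of 180 degrees (1.0 is 180 degrees), a list of three; "slide": the shift along the world's x, y, z in units of 0.2 m (1.0 is 0.2 m), a list of three; "jaw": the closure, from -1 (fully open) to 1 (shut), so that 0 is half open. In form: [{"delta_rot": [ax, ay, az], "slide": [dx, dy, dz], "jaw": jaw}, ...]. A call has 1 to 12 rows; each row is the pose to reach, as a shift and turn from the pose commanded when the call began, turning the shorter way round; what a row does not reach only later rows make up. A row lasts 1/8 s, in which the tool goes at most 62.5 mm and 10.7 degrees, less where a joint would pass 70% of its speed; a pose out of reach is approached as far as the arm can. A call with a number of a shift or a turn outside -1 to 1 is refused whole. A call with a gripper value outside its range is refused whole. The fingers move at their own pace and stop on an object; "grip_force" is the grip in N (left out, the last holds). Time passes only in rows, so rows that repeat a pose let the fingers close. It gives the time, the measured TCP pose, the force and the opening at its end, in the units of the state.
- ctrl.get_state(): the state, without advancing time (a new reading comes with each control period).
- viewer.read_camera(name): name is "side" or "top" or "wrist"; returns the picture (384x512x3 uint8, red, green, blue); there is no depth.
- viewer.camera_model(name): a dict with "fx", "fy", "cx", "cy" (pixels), "D" ([k1, k2, p1, p2, k3] as OpenCV has them; the pictures are not rectified), "pose" (4x4, takes a point from camera to world coordinates); the wrist camera has in their place "hand_eye" (4x4, takes a point from camera to tool coordinates, whose origin is the TCP and whose axes are the flange's). Camera axes: x right, y down, z forward; pixel columns grow to the right and rows downward; lengths in m; the calibration is good to about 2 mm. A picture is of the moment at which its call begins: read the wrist's pose just before it. camera_model takes no time and is no camera call.
- ctrl.finish_job(): hands the job in, once; it reports no verdict.
The state is a dict: "time": time; "joint_positions": joint angles; "qd": joint speeds; "effort": joint torques, N m; "tool_pos": TCP position; "tool_rot": TCP orientation; "force": force on the tool from outside, world axes, zero at the start; "wrist_torque": the same for the moment, N m; "finger_gap": finger opening in m.
Only numpy, scipy, OpenCV 4.12 (cv2) and the standard library are available. Lean on these libraries where they do the work, as an engineer would, in place of code of your own. Each camera call takes 0.05 s, during which the arm holds its last target. There are 200 camera calls.

## Task

Lay the steel tweezers and the locking forceps in the instrument tray in their order of use, counted from the tray's yellow edge: tweezers in the first lane (one dot), forceps in the second (two dots); the marker already lies in the third. Each lies lengthwise along the middle of its lane, flat on the floor, put down and not dropped; leave the blue pen where it is on the worktop.

Things in the scene. Friction and masses are not known exactly. Their poses are not given: they have to be found in the camera images.
- tweezers_mid (a point): Plain pale steel tweezers, 130 long, 14 wide, 12 high, 25 g, lying loose and flat on the worktop. The point is their centre, 6 mm above their underside; y runs along their length, x across, z up. Rigid: the arms do not squeeze together.
- forceps_mid (a point): Loose pale steel locking forceps, closed, rigid, with two finger rings, lying flat: 151 long, 9 high, 45 g; shank 12 wide; ring end (y = +45 to +75 mm) 64 wide. The point is mid-length on the shank, 4 mm above the underside; y runs along it towards the rings, z up. Centre of mass 15 to 30 mm towards the rings: grip across the shank at y = 0 to +25 mm. Either end may lie foremost in the tray.
- tray_floor (a point): Fixed aluminium tray, blue-lined, 190 (x, along the lanes, away from the robot) by 224 (y). The point is the centre of its floor, 4 mm above the worktop; rim top 8 above the floor, ribs between lanes 3. Lanes, 182 long: first (one dot at near end, by the yellow rim) centred at y = -68 mm, 80 wide; second (two dots) y = +22.5, 95 wide; third (three dots) y = +90.5, 35 wide, holds a marker 16 high.
- pen_1_mid (a point): Blue ballpoint pen, 145 long, 12 wide, 9 high, loose on the worktop beside the instruments: a bystander to leave alone. The point is its centre; y runs along its length.

How it is judged:
By the outcome, as a careful person would: the job done as asked, in the order asked, and still so for the second after the job is handed in, with the robot touching nothing.
It also fails if it takes over 48 s, if anything falls off the work surface, if the arm or the gripper's body presses on something with over 40 N, if the wrist force passes 120 N, or if a joint passes its speed limit or range.

## Working session

There is one attempt and no reset: what is moved stays moved. The work goes in short steps, Python scripts to look and compute and a tool call to move; the robot and the scene stay as the last step left them, time stands still between calls to the robot, and variables do not carry over. Pictures are saved under pics/ and viewed, about 8 in all and at most 12, crops included, and the job is handed in when it is done.

Besides the shell and the picture viewer there is one more tool, called after "Call:" as a command line: name --argument value ..., lists and objects as JSON in quotes. play_rows: Moves the arm, as the interface text tells. Its arguments: {"type":"object","properties":{"moves":{"type":"array","items":{"type":"object","properties":{"delta_rot":{"type":"array","items":{"type":"number"}},"slide":{"type":"array","items":{"type":"number"}},"jaw":{"type":"number"}}}},"grip_force":{"type":"number"}},"required":["moves"]}

```bash
mkdir -p pics; ls; cat > h.py <<'E'
import numpy as np, cv2
from scipy.spatial.transform import Rotation as R
from plant import ctrl, viewer
def cam(name, st=None):
    m=viewer.camera_model(name)
    K=np.array([[m['fx'],0,m['cx']],[0,m['fy'],m['cy']],[0,0,1.]]);D=np.array(m['D'],float)
    if name=='wrist':
        T=np.eye(4);q=st['tool_rot'];T[:3,:3]=R.from_quat([q[1],q[2],q[3],q[0]]).as_matrix();T[:3,3]=st['tool_pos'];T=T@np.array(m['hand_eye'])
    else: T=np.array(m['pose'])
    return K,D,T
def toplane(px,z,c):
    K,D,T=c
    u=cv2.undistortPoints(np.array(px,float).reshape(-1,1,2),K,D).reshape(-1,2)
    d=np.c_[u,np.ones(len(u))]@T[:3,:3].T
    return T[:3,3]+d*((z-T[2,3])/d[:,2])[:,None]
def proj(P,c):
    K,D,T=c;Ti=np.linalg.inv(T)
    return cv2.projectPoints(np.array(P,float).reshape(-1,1,3),cv2.Rodrigues(Ti[:3,:3])[0],Ti[:3,3],K,D)[0].reshape(-1,2)
def snap(name,f):
    st=ctrl.get_state();im=viewer.read_camera(name)
    cv2.imwrite('pics/'+f,im[:,:,::-1]);return im,cam(name,st),st
E
python3 - <<'E'
from h import *
a,ca,_=snap('top','top1.png');b,cb,_=snap('side','side1.png');w,cw,s=snap('wrist','w1.png')
print(s); 
for c in (ca,cb,cw): print(c[2].round(3), c[0][0,0])
cv2.imwrite('pics/c1.png',cv2.resize(np.hstack([b,w])[:,:,::-1],(800,300)))
E
```

```text
pics
{'time': 0.1, 'joint_positions': array([ 1.06703072e+00,  1.50959159e-01,  1.43792865e+00,  1.35116044e-06,
        1.55380232e+00, -1.34040579e-01]), 'qd': array([-0.00067688, -0.00133301, -0.00220688, -0.00162683,  0.00044912,
       -0.00041599]), 'effort': array([ 5.56456784e-03, -7.14385629e+01, -5.71794248e+01, -3.18300617e-04,
        7.26847735e-03,  1.78378076e-05]), 'tool_pos': array([0.20775767, 0.53601436, 0.30334167]), 'tool_rot': array([-1.72684955e-04,  1.83811378e-01,  9.82961381e-01, -5.20859922e-04]), 'force': array([-0.20582825,  1.27997575,  1.00552811]), 'wrist_torque': array([ 0.02593337, -0.02258007, -0.00606338]), 'finger_gap': 0.08570621926077973}
[[ 0.02  -0.993  0.12   0.354]
 [-1.    -0.023 -0.021  0.069]
 [ 0.024 -0.12  -0.992  0.93 ]
 [ 0.     0.     0.     1.   ]] 375.0411983673196
[[ 0.89  -0.31   0.336  0.158]
 [-0.457 -0.586  0.669 -0.607]
 [-0.011 -0.749 -0.663  0.715]
 [ 0.     0.     0.     1.   ]] 486.03194087809686
[[ 0.362  0.883  0.298  0.13 ]
 [ 0.932 -0.343 -0.117  0.567]
 [-0.001  0.321 -0.947  0.372]
 [ 0.     0.     0.     1.   ]] 286.928139779674
```

View pics/top1.png

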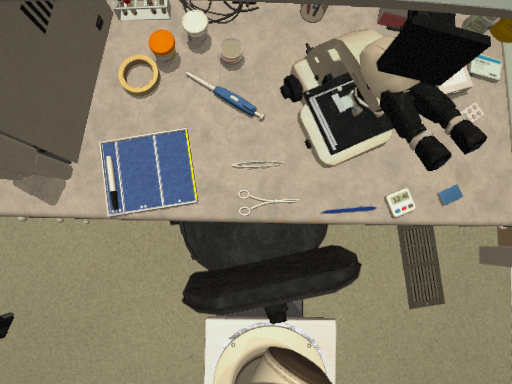

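View pics/c1.png

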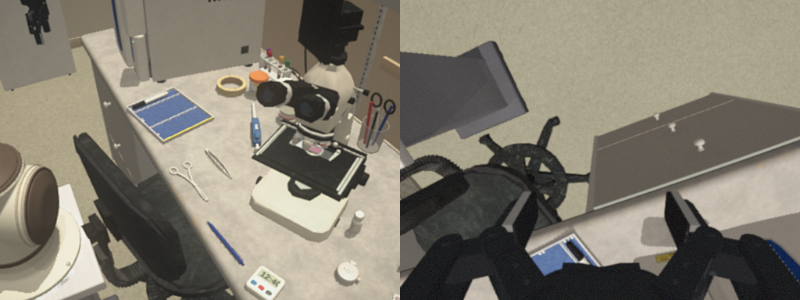

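The top view shows the tray at about (150,172) with its yellow edge on the right. The tweezers are near (259,165), the forceps near (268,202) with their rings to the left (+y), and the pen at (348,210).

```bash
python3 - <<'E'
from h import *
im=cv2.imread('pics/top1.png');c=cam('top')
x0,y0=95,120
cv2.imwrite('pics/crop1.png',cv2.resize(im[y0:225,x0:305],None,fx=3.8,fy=3.8,interpolation=cv2.INTER_CUBIC))
print('edge tl tr br bl of tray',toplane([[101,141],[188,129],[197,205],[108,215]],.012,c).round(3))
print('tw',toplane([[233,165],[285,164]],.006,c).round(3)); print('fc',toplane([[240,195],[240,210],[299,200]],.005,c).round(3))
hsv=cv2.cvtColor(im,cv2.COLOR_BGR2HSV)
m=cv2.inRange(hsv,(100,90,60),(125,255,255));m[:,:95]=0;m[:,210:]=0;m[:125]=0
cs=max(cv2.findContours(m,0,1)[0],key=cv2.contourArea);r=cv2.minAreaRect(cs);print(r,toplane(cv2.boxPoints(r),.004,c).round(3))
E
```

```text
edge tl tr br bl of tray [[0.577 0.435 0.012]
 [0.612 0.216 0.012]
 [0.421 0.186 0.012]
 [0.391 0.404 0.012]]
tw [[ 0.524  0.101  0.006]
 [ 0.53  -0.029  0.006]]
fc [[ 0.449  0.081  0.005]
 [ 0.412  0.081  0.005]
 [ 0.44  -0.065  0.005]]
((138.61135864257812, 173.0851593017578), (70.50934600830078, 36.21285629272461), 82.40535736083984) [[0.58  0.4   0.004]
 [0.595 0.309 0.004]
 [0.418 0.276 0.004]
 [0.404 0.364 0.004]]
```

View pics/crop1.png

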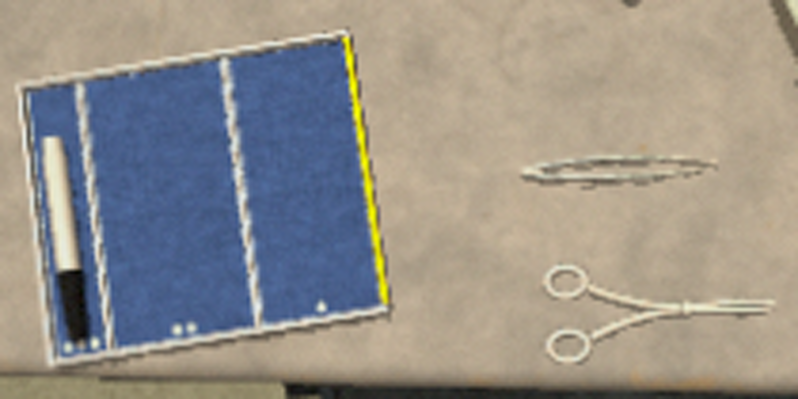

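The corners give a tray centre near (0.500, 0.310) with a yaw of about 9.2°. The tweezers' middle is near (0.527, 0.036), and their long axis is at about 92.6°. I'll go above them for a close look.

Call:
play_rows --moves '[{"slide":[0.3,-1,0],"delta_rot":[0,0,-0.12],"jaw":-1},{"slide":[0.3,-1,0],"delta_rot":[0,0,-0.12],"jaw":-1},{"slide":[0.3,-1,0],"delta_rot":[0,0,-0.12],"jaw":-1},{"slide":[0.3,-1,0],"delta_rot":[0,0,-0.12],"jaw":-1},{"slide":[0.3,-1,0],"delta_rot":[0,0,-0.12],"jaw":-1},{"slide":[0.3,-1,0],"delta_rot":[0,0,-0.12],"jaw":-1}]' --grip_force 40

```text
time: 0.9
tool_pos: [0.2678, 0.3365, 0.3038]
tool_rot: [-0.0, 0.365, 0.931, -0.0]
force: [-0.2, -0.8, 0.1]
finger_gap: 0.0856
```

Call:
play_rows --moves '[{"slide":[0.6,-1,-0.1],"delta_rot":[0,0,-0.12],"jaw":-1},{"slide":[0.6,-1,-0.1],"delta_rot":[0,0,-0.12],"jaw":-1},{"slide":[0.6,-1,-0.1],"delta_rot":[0,0,-0.12],"jaw":-1},{"slide":[0.6,-1,-0.1],"delta_rot":[0,0,-0.12],"jaw":-1},{"slide":[0.6,-1,-0.1],"delta_rot":[0,0,-0.12],"jaw":-1},{"slide":[0.6,-1,-0.1],"delta_rot":[0,0,-0.12],"jaw":-1}]'

```text
time: 1.65
tool_pos: [0.3878, 0.1369, 0.2837]
tool_rot: [-0.0, 0.533, 0.846, -0.0]
force: [0.5, -0.6, 0.9]
finger_gap: 0.0856
```

Call:
play_rows --moves '[{"slide":[0.69,-0.5,-0.15],"delta_rot":[0,0,-0.128],"jaw":-1},{"slide":[0.69,-0.5,-0.15],"delta_rot":[0,0,-0.128],"jaw":-1},{"slide":[0.69,-0.5,-0.15],"delta_rot":[0,0,-0.128],"jaw":-1},{"slide":[0.69,-0.5,-0.15],"delta_rot":[0,0,-0.128],"jaw":-1},{"slide":[0.69,-0.5,-0.15],"delta_rot":[0,0,-0.128],"jaw":-1},{"slide":[0.69,-0.5,-0.15],"delta_rot":[0,0,-0.128],"jaw":-1},{"slide":[0.69,-0.5,-0.15],"delta_rot":[0,0,-0.128],"jaw":-1},{"slide":[0.69,-0.5,-0.15],"delta_rot":[0,0,-0.128],"jaw":-1}]'

```text
time: 2.65
tool_pos: [0.5256, 0.0365, 0.2542]
tool_rot: [0.0, 0.691, 0.723, 0.0]
force: [-0.3, 0.2, -0.4]
finger_gap: 0.0856
```

```bash
python3 - <<'E'
from h import *
w,c,s=snap('wrist','w2.png');print(s['time'],s['tool_pos'],R.from_quat(np.roll(s['tool_rot'],-1)).as_matrix().round(3)[:,1],s['force'])
print('expected tweezers centre, forceps centre px',proj([[.527,.036,.006],[.437,.008,.005]],c))
E
```

```text
2.65 [0.52560789 0.03650812 0.25422831] [0.999 0.045 0.001] [-0.27809825  0.23045601 -0.39675011]
expected tweezers centre, forceps centre px [[258.50986737 170.26179884]
 [180.80359314 189.89864658]]
```

View pics/w2.png

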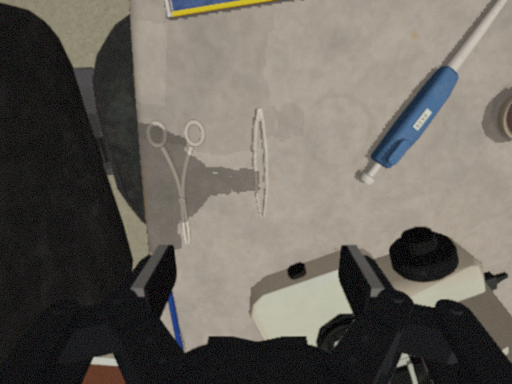

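The wrist view shows the tweezers from (259,109) to (264,216). The forceps run from a tip at (187,242) to rings at about (157,134) and (194,133).

```bash
python3 - <<'E'
from h import *
s=ctrl.get_state();c=cam('wrist',s)
a,b=toplane([[259,109],[264,216]],.006,c);print(a,b,(a+b)/2,np.linalg.norm(a-b),np.degrees(np.arctan2(a[1]-b[1],a[0]-b[0])))
p=toplane([[187,242],[157,121],[194,121],[183,196],[181,185]],.005,c);print(p.round(4))
r=(p[1]+p[2])/2;print('fc mid',(p[0]+r)/2,np.linalg.norm(p[0]-r),np.degrees(np.arctan2(*(r-p[0])[1::-1])))
im=cv2.imread('pics/w2.png');cv2.imwrite('pics/crop2.png',cv2.resize(im[95:260,130:290],None,fx=3.6,fy=3.6,interpolation=cv2.INTER_CUBIC))
E
```

```text
[0.52439777 0.10344043 0.006     ] [ 0.53621684 -0.0206248   0.006     ] [0.5303073  0.04140781 0.006     ] 0.12462692564222327 95.44185457537988
[[ 4.419e-01 -6.090e-02  5.000e-03]
 [ 4.139e-01  8.630e-02  5.000e-03]
 [ 4.544e-01  8.780e-02  5.000e-03]
 [ 4.393e-01  4.000e-04  5.000e-03]
 [ 4.375e-01  1.390e-02  5.000e-03]]
fc mid [0.43800824 0.01308612 0.005     ] 0.1480771329083766 92.97925177082801
```

View pics/crop2.png

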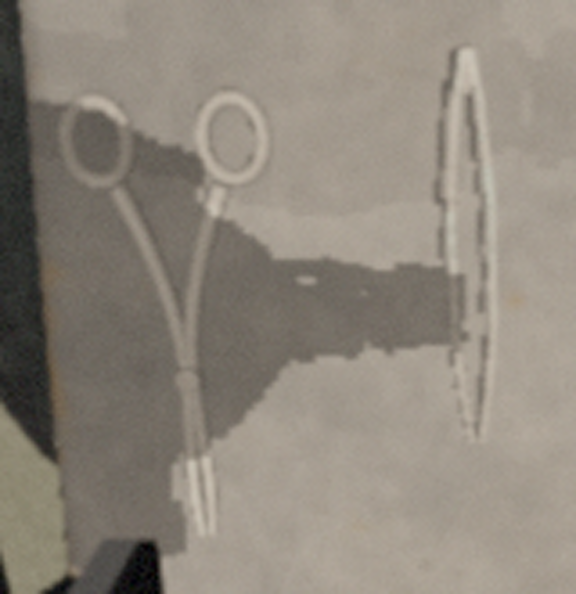

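Call:
play_rows --moves '[{"slide":[0.015,0.02,-0.25],"delta_rot":[0,0,0.009],"jaw":-0.2},{"slide":[0.015,0.02,-0.5],"delta_rot":[0,0,0.009],"jaw":-0.2},{"slide":[0.015,0.02,-0.7],"delta_rot":[0,0,0.009],"jaw":-0.2},{"slide":[0.015,0.02,-0.8],"delta_rot":[0,0,0.009],"jaw":-0.2},{"slide":[0.015,0.02,-0.86],"delta_rot":[0,0,0.009],"jaw":-0.2},{"slide":[0.015,0.02,-0.885],"delta_rot":[0,0,0.009],"jaw":-0.2},{"slide":[0.015,0.02,-0.885],"delta_rot":[0,0,0.009],"jaw":-0.2}]'

```text
time: 3.58
tool_pos: [0.5291, 0.0401, 0.0773]
tool_rot: [0.0, 0.681, 0.732, 0.0]
force: [-0.0, 0.4, 0.7]
finger_gap: 0.0512
```

```bash
python3 - <<'E'
from h import *
w,c,s=snap('wrist','w3.png');b,cb,_=snap('side','s3.png');print(s['time'],s['tool_pos'],s['force'],s['finger_gap'])
p=proj([[.529,.04,.02]],cb)[0].astype(int);print(p)
k=cv2.resize(b[max(0,p[1]-96):p[1]+96,p[0]-128:p[0]+128],(512,384),interpolation=cv2.INTER_CUBIC)
cv2.imwrite('pics/c3.png',cv2.resize(np.hstack([w,k])[:,:,::-1],(800,300)))
E
```

```text
3.575 [0.5290691  0.04007051 0.07733036] [-0.03783021  0.4117917   0.72814612] 0.05117393075391346
[278 204]
```

View pics/c3.png

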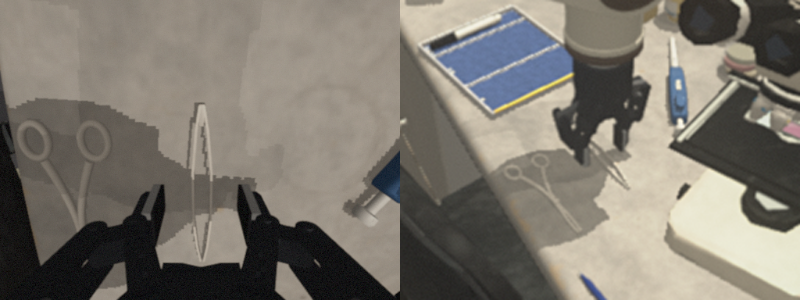

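The tweezers are centred between the pads. I'll close on them and lift.

Call:
play_rows --moves '[{"slide":[0,0,-0.01],"delta_rot":[0,0,0],"jaw":0.2},{"slide":[0,0,-0.01],"delta_rot":[0,0,0],"jaw":0.5},{"slide":[0,0,-0.01],"delta_rot":[0,0,0],"jaw":1},{"slide":[0,0,-0.01],"delta_rot":[0,0,0],"jaw":1},{"slide":[0,0,-0.01],"delta_rot":[0,0,0],"jaw":1},{"slide":[0,0,-0.01],"delta_rot":[0,0,0],"jaw":1},{"slide":[0,0,0.05],"delta_rot":[0,0,0],"jaw":1},{"slide":[0,0,0.2],"delta_rot":[0,0,0],"jaw":1},{"slide":[0,0,0.4],"delta_rot":[0,0,0],"jaw":1},{"slide":[0,0,0.6],"delta_rot":[0,0,0],"jaw":1},{"slide":[0,0,0.6],"delta_rot":[0,0,0],"jaw":1}]' --grip_force 40

```text
time: 5.05
tool_pos: [0.5298, 0.0401, 0.2005]
tool_rot: [0.002, 0.681, 0.733, 0.002]
force: [-0.3, 0.6, -1.3]
finger_gap: 0.0127
```

Call:
play_rows --moves '[{"slide":[-0.095,1,0],"delta_rot":[0,0,-0.472],"jaw":1},{"slide":[-0.095,1,0],"delta_rot":[0,0,-0.472],"jaw":1},{"slide":[-0.095,1,0],"delta_rot":[0,0,-0.472],"jaw":1},{"slide":[-0.095,1,0],"delta_rot":[0,0,-0.472],"jaw":1},{"slide":[-0.095,1,0],"delta_rot":[0,0,-0.472],"jaw":1},{"slide":[-0.095,1,0],"delta_rot":[0,0,-0.472],"jaw":1},{"slide":[-0.095,1,0],"delta_rot":[0,0,-0.472],"jaw":1},{"slide":[-0.095,1,0],"delta_rot":[0,0,-0.472],"jaw":1},{"slide":[-0.095,1,0],"delta_rot":[0,0,-0.472],"jaw":1},{"slide":[-0.095,1,0],"delta_rot":[0,0,-0.472],"jaw":1},{"slide":[-0.095,1,0],"delta_rot":[0,0,-0.472],"jaw":1}]'

```text
time: 6.42
tool_pos: [0.5097, 0.24, 0.1966]
tool_rot: [0.0, 0.997, 0.081, -0.0]
force: [0.3, -0.0, 0.8]
finger_gap: 0.0124
```

```bash
python3 - <<'E'
from h import *
w,c,s=snap('wrist','w4.png');print(s['time'],s['tool_pos'],s['force'],s['finger_gap'],R.from_quat(np.roll(s['tool_rot'],-1)).as_matrix().round(4))
print('tray far corners, lane1 ends',proj([[.577,.435,.012],[.612,.216,.012],[.6,.257,.004]],c).round(0))
E
```

```text
6.425 [0.50971645 0.2400474  0.19660035] [ 0.27501041 -0.03961129  0.76541893] 0.012446067915158168 [[ 9.868e-01  1.620e-01 -4.000e-04]
 [ 1.620e-01 -9.868e-01 -1.000e-04]
 [-4.000e-04 -0.000e+00 -1.000e+00]]
tray far corners, lane1 ends [[ 44.  76.]
 [307.  74.]
 [256.  81.]]
```

View pics/w4.png

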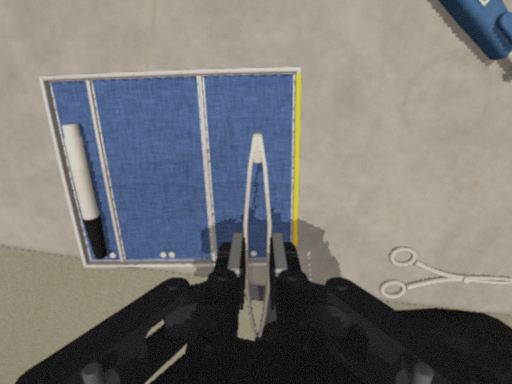

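The tray's far corners are at (42,77) and (299,69), its near-left corner is at (85,267), and the rib tops are visible. The held tweezers run from (257,133) to about (262,338).

```bash
python3 - <<'E'
from h import *
s=ctrl.get_state();c=cam('wrist',s)
p=toplane([[42,77],[299,69],[85,267]],.012,c);print(p.round(4))
for a,b in ((0,1),(2,0)): d=p[b]-p[a];print(np.linalg.norm(d),np.degrees(np.arctan2(d[1],d[0])))
print('centre',(p[1]+p[2])/2)
r=toplane([[200,77],[212,258],[299,80],[295,240],[253,254]],.007,c);print('rib12, yellow, dot1',r.round(4))
t=toplane([[257,133],[262,338]],.127,c);print('tw',t.round(4),t.mean(0).round(4),np.linalg.norm(t[0]-t[1]))
E
```

```text
[[0.5761 0.4371 0.012 ]
 [0.6148 0.2233 0.012 ]
 [0.3923 0.4049 0.012 ]]
0.2172743392449679 -79.73310859589462
0.18665043496962214 9.946394659522305
centre [0.50356449 0.31409569 0.012     ]
rib12, yellow, dot1 [[0.5957 0.3041 0.007 ]
 [0.4228 0.2744 0.007 ]
 [0.6068 0.2209 0.007 ]
 [0.4572 0.1937 0.007 ]
 [0.4344 0.2331 0.007 ]]
tw [[0.5723 0.2514 0.127 ]
 [0.4478 0.228  0.127 ]] [0.5101 0.2397 0.127 ] 0.1266929093050311
```

Call:
play_rows --moves '[{"slide":[0.0175,0.025,-0.2],"delta_rot":[0,0,0.001],"jaw":1},{"slide":[0.0175,0.025,-0.4],"delta_rot":[0,0,0.001],"jaw":1},{"slide":[0.0175,0.025,-0.5],"delta_rot":[0,0,0.001],"jaw":1},{"slide":[0.0175,0.025,-0.54],"delta_rot":[0,0,0.001],"jaw":1},{"slide":[0.0175,0.025,-0.56],"delta_rot":[0,0,0.001],"jaw":1},{"slide":[0.0175,0.025,-0.575],"delta_rot":[0,0,0.001],"jaw":1},{"slide":[0.0175,0.025,-0.583],"delta_rot":[0,0,0.001],"jaw":1},{"slide":[0.0175,0.025,-0.583],"delta_rot":[0,0,0.001],"jaw":1},{"slide":[0.0175,0.025,-0.583],"delta_rot":[0,0,0.001],"jaw":1}]'

```text
time: 7.6
tool_pos: [0.5134, 0.2452, 0.0805]
tool_rot: [-0.0, 0.997, 0.082, 0.0]
force: [-0.2, 0.1, -0.4]
finger_gap: 0.0123
```

Call:
play_rows --moves '[{"slide":[0,0,-0.003],"delta_rot":[0,0,0],"jaw":1},{"slide":[0,0,-0.005],"delta_rot":[0,0,0],"jaw":1},{"slide":[0,0,-0.005],"delta_rot":[0,0,0],"jaw":1}]'

```text
time: 7.98
tool_pos: [0.5133, 0.2451, 0.0792]
tool_rot: [-0.0, 0.997, 0.082, -0.0]
force: [1.0, -0.1, -0.1]
finger_gap: 0.0127
```

Call:
play_rows --moves '[{"slide":[0,0,-0.003],"delta_rot":[0,0,0],"jaw":1},{"slide":[0,0,-0.005],"delta_rot":[0,0,0],"jaw":1},{"slide":[0,0,-0.005],"delta_rot":[0,0,0],"jaw":1}]'

```text
time: 8.35
tool_pos: [0.5134, 0.2451, 0.0791]
tool_rot: [-0.0, 0.997, 0.082, 0.0]
force: [-6.5, -2.1, 14.0]
finger_gap: 0.0125
```

Contact at 14 N. I'll ease off slightly, open gently and rise.

Call:
play_rows --moves '[{"slide":[0,0,0.004],"delta_rot":[0,0,0],"jaw":1},{"slide":[0,0,0.004],"delta_rot":[0,0,0],"jaw":0.5},{"slide":[0,0,0.004],"delta_rot":[0,0,0],"jaw":0.35},{"slide":[0,0,0.004],"delta_rot":[0,0,0],"jaw":0.35},{"slide":[0,0,0.004],"delta_rot":[0,0,0],"jaw":0.35},{"slide":[0,0,0.1],"delta_rot":[0,0,0],"jaw":0.35},{"slide":[0,0,0.3],"delta_rot":[0,0,0],"jaw":0.35},{"slide":[0,0,0.6],"delta_rot":[0,0,0],"jaw":0.35},{"slide":[0,0,0.6],"delta_rot":[0,0,0],"jaw":0.35}]'

```text
time: 9.48
tool_pos: [0.5147, 0.2456, 0.2031]
tool_rot: [-0.001, 0.997, 0.082, 0.004]
force: [0.5, -0.2, -0.8]
finger_gap: 0.028
```

Call:
play_rows --moves '[{"slide":[-0.38,-1,0],"delta_rot":[0,0,0.464],"jaw":-0.2},{"slide":[-0.38,-1,0],"delta_rot":[0,0,0.464],"jaw":-0.2},{"slide":[-0.38,-1,0],"delta_rot":[0,0,0.464],"jaw":-0.2},{"slide":[-0.38,-1,0],"delta_rot":[0,0,0.464],"jaw":-0.2},{"slide":[-0.38,-1,0],"delta_rot":[0,0,0.464],"jaw":-0.2},{"slide":[-0.38,-1,0],"delta_rot":[0,0,0.464],"jaw":-0.2},{"slide":[-0.38,-1,0],"delta_rot":[0,0,0.464],"jaw":-0.2},{"slide":[-0.38,-1,0],"delta_rot":[0,0,0.464],"jaw":-0.2},{"slide":[-0.38,-1,0],"delta_rot":[0,0,0.464],"jaw":-0.2},{"slide":[-0.38,-1,0],"delta_rot":[0,0,0.464],"jaw":-0.2},{"slide":[-0.38,-1,0],"delta_rot":[0,0,0.464],"jaw":-0.2}]'

```text
time: 10.85
tool_pos: [0.4373, 0.0451, 0.1982]
tool_rot: [-0.0, 0.69, 0.724, -0.0]
force: [0.2, 0.1, 0.3]
finger_gap: 0.0515
```

```bash
python3 - <<'E'
from h import *
w,c,s=snap('wrist','w5.png');t,ct,_=snap('top','t5.png');print(s['time'],s['tool_pos'],s['force'],s['finger_gap'],R.from_quat(np.roll(s['tool_rot'],-1)).as_matrix().round(4)[:,1])
k=cv2.resize(t[120:225,95:235],(512,384),interpolation=cv2.INTER_CUBIC)
cv2.imwrite('pics/c5.png',cv2.resize(np.hstack([w,k])[:,:,::-1],(800,300)))
E
```

```text
10.85 [0.43729488 0.04512052 0.19815998] [0.2122624  0.08410093 0.30945574] 0.05147785750182912 [ 9.988e-01  4.850e-02 -2.000e-04]
```

View pics/c5.png

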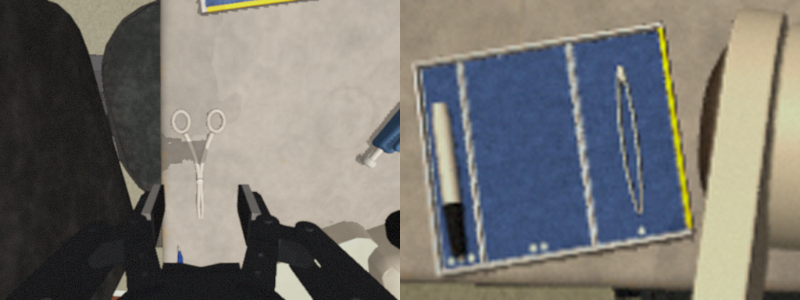

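The tweezers lie centred in lane 1. In the half-size wrist view the forceps' ring tops are at (182,109) and (216,109), and the tip is at (200,218).

```bash
python3 - <<'E'
from h import *
s=ctrl.get_state();c=cam('wrist',s)
p=toplane(np.array([[200,218],[182,109],[216,109]])*1.28,.005,c);r=(p[1]+p[2])/2;m=(p[0]+r)/2
d=r-p[0];L=np.linalg.norm(d);u=d/L
print(p.round(4),L,'mid',m,'ang',np.degrees(np.arctan2(d[1],d[0])),'grip',m+.013*u)
E
```

```text
[[ 0.4409 -0.0623  0.005 ]
 [ 0.4128  0.0869  0.005 ]
 [ 0.4524  0.0888  0.005 ]] 0.15045392825539608 mid [0.43676083 0.01276612 0.005     ] ang 93.1769581328128 grip [0.43604037 0.02574614 0.005     ]
```

Call:
play_rows --moves '[{"slide":[-0.005,-0.1,0],"delta_rot":[0,0,0.002],"jaw":-0.2},{"slide":[-0.005,-0.1,-0.25],"delta_rot":[0,0,0.002],"jaw":-0.2},{"slide":[-0.005,-0.1,-0.45],"delta_rot":[0,0,0.002],"jaw":-0.2},{"slide":[-0.005,-0.1,-0.55],"delta_rot":[0,0,0.002],"jaw":-0.2},{"slide":[-0.005,-0.1,-0.6],"delta_rot":[0,0,0.002],"jaw":-0.2},{"slide":[-0.005,-0.1,-0.62],"delta_rot":[0,0,0.002],"jaw":-0.2},{"slide":[-0.005,-0.1,-0.62],"delta_rot":[0,0,0.002],"jaw":-0.2}]'

```text
time: 11.82
tool_pos: [0.4366, 0.0251, 0.0747]
tool_rot: [0.0, 0.687, 0.727, 0.0]
force: [-0.4, 0.5, -0.2]
finger_gap: 0.0512
```

Call:
play_rows --moves '[{"slide":[0,0,0],"delta_rot":[0,0,0],"jaw":0.2},{"slide":[0,0,0],"delta_rot":[0,0,0],"jaw":0.5},{"slide":[0,0,0],"delta_rot":[0,0,0],"jaw":1},{"slide":[0,0,0],"delta_rot":[0,0,0],"jaw":1},{"slide":[0,0,0],"delta_rot":[0,0,0],"jaw":1},{"slide":[0,0,0],"delta_rot":[0,0,0],"jaw":1}]'

```text
time: 12.58
tool_pos: [0.4365, 0.0251, 0.0747]
tool_rot: [0.0, 0.686, 0.727, 0.0]
force: [-3.2, -1.1, 6.9]
finger_gap: 0.0106
```

Call:
play_rows --moves '[{"slide":[0,0,0.03],"delta_rot":[0,0,0],"jaw":1},{"slide":[0,0,0.1],"delta_rot":[0,0,0],"jaw":1},{"slide":[0,0,0.3],"delta_rot":[0,0,0],"jaw":1},{"slide":[0,0,0.5],"delta_rot":[0,0,0],"jaw":1},{"slide":[0,0,0.62],"delta_rot":[0,0,0],"jaw":1},{"slide":[0,0,0.62],"delta_rot":[0,0,0],"jaw":1}]' --grip_force 50

```text
time: 13.32
tool_pos: [0.4369, 0.0251, 0.2006]
tool_rot: [0.002, 0.686, 0.727, 0.001]
force: [-0.4, 0.2, -0.7]
finger_gap: 0.0097
```

```bash
python3 - <<'E'
from h import *
w,c,s=snap('wrist','w6.png');b,cb,_=snap('side','s6.png');print(s['time'],s['tool_pos'],s['force'],s['wrist_torque'],s['finger_gap'])
p=proj([[.436,.025,.1]],cb)[0].astype(int)
k=cv2.resize(b[max(0,p[1]-96):p[1]+96,max(0,p[0]-128):p[0]+128],(512,384),interpolation=cv2.INTER_CUBIC)
cv2.imwrite('pics/c6.png',cv2.resize(np.hstack([w,k])[:,:,::-1],(800,300)))
E
```

```text
13.325 [0.43691351 0.02505227 0.20062934] [-0.37731613  0.24821016 -0.72730029] [-0.00877413 -0.03221466 -0.00337195] 0.009717503905467554
```

View pics/c6.png

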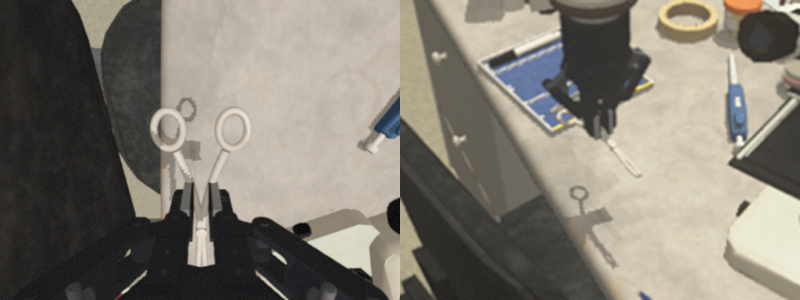

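The forceps are held level, with the rings ahead of the tool.

```bash
python3 - <<'E'
from h import *
s=ctrl.get_state();c=cam('wrist',s)
p=toplane(np.array([[201,267],[167,107],[234,107]])*1.28,.131,c);r=(p[1]+p[2])/2;m=(p[0]+r)/2
d=r-p[0];L=np.linalg.norm(d);u=d/L
print(p.round(4),L,'ang',np.degrees(np.arctan2(d[1],d[0])),'offset tool-mid along',(s['tool_pos']-m)@u,'across',np.cross(u,s['tool_pos']-m)[2])
g=(s['tool_pos']-m)@u; a=np.radians(9.6);print('goal tool',np.array([.498,.334])+g*np.array([np.cos(a),np.sin(a)]), np.array([.498,.334])+g*np.array([np.cos(a),np.sin(a)])-s['tool_pos'][:2])
E
```

```text
[[ 0.4392 -0.037   0.131 ]
 [ 0.4115  0.0874  0.131 ]
 [ 0.4519  0.0897  0.131 ]] 0.12577548875290812 ang 93.40097534762029 offset tool-mid along -0.0007281950176996135 across -0.0006324588098793632
goal tool [0.497282   0.33387856] [0.06115218 0.30875374]
```

The tip is hidden by the gripper, which is why the length came out at 126 mm. The ring end is 63.5 mm ahead of the tool, so the grip sits 11.5 mm from mid-length towards the rings. The tool goal is (0.510, 0.336).

Call:
play_rows --moves '[{"slide":[0.25,1,0],"delta_rot":[0,0,-0.465],"jaw":1},{"slide":[0.25,1,0],"delta_rot":[0,0,-0.465],"jaw":1},{"slide":[0.25,1,0],"delta_rot":[0,0,-0.465],"jaw":1},{"slide":[0.25,1,0],"delta_rot":[0,0,-0.465],"jaw":1},{"slide":[0.25,1,0],"delta_rot":[0,0,-0.465],"jaw":1},{"slide":[0.25,1,0],"delta_rot":[0,0,-0.465],"jaw":1},{"slide":[0.25,1,0],"delta_rot":[0,0,-0.465],"jaw":1},{"slide":[0.25,1,0],"delta_rot":[0,0,-0.465],"jaw":1},{"slide":[0.25,1,0],"delta_rot":[0,0,-0.465],"jaw":1},{"slide":[0.25,1,0],"delta_rot":[0,0,-0.465],"jaw":1},{"slide":[0.25,1,0],"delta_rot":[0,0,-0.465],"jaw":1}]'

```text
time: 14.8
tool_pos: [0.4861, 0.2251, 0.1977]
tool_rot: [0.0, 0.996, 0.084, -0.0]
force: [-0.7, 0.1, 0.7]
finger_gap: 0.0099
```

Call:
play_rows --moves '[{"slide":[0.115,0.555,0],"delta_rot":[0,0,0],"jaw":1},{"slide":[0.115,0.555,0],"delta_rot":[0,0,0],"jaw":1},{"slide":[0.115,0.555,0],"delta_rot":[0,0,0],"jaw":1},{"slide":[0.115,0.555,0],"delta_rot":[0,0,0],"jaw":1},{"slide":[0.115,0.555,0],"delta_rot":[0,0,0],"jaw":1}]'

```text
time: 15.42
tool_pos: [0.5093, 0.3352, 0.1983]
tool_rot: [0.0, 0.997, 0.083, -0.0]
force: [-0.2, -0.1, -1.0]
finger_gap: 0.01
```

```bash
python3 - <<'E'
from h import *
w,c,s=snap('wrist','w7.png');print(s['time'],s['tool_pos'],s['force'],s['finger_gap'],R.from_quat(np.roll(s['tool_rot'],-1)).as_matrix().round(4)[:,0])
E
```

```text
15.425 [0.50929616 0.33516702 0.19833234] [-0.20377965 -0.10758585 -0.97595891] 0.010035293723923365 [ 9.861e-01  1.661e-01 -1.000e-04]
```

View pics/w7.png

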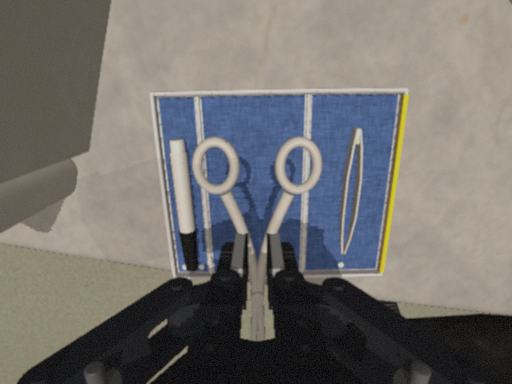

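The rings (195–320, 137–195) sit over lane 2. The ribs at the far rim are at (198,97) and (308,95). I'll check the lateral centring.

```bash
python3 - <<'E'
from h import *
s=ctrl.get_state();c=cam('wrist',s)
r=toplane([[198,97],[209,267],[308,95],[302,262]],.007,c);print(r.round(4))
p=toplane([[194,166],[321,166],[212,137],[303,137]],.128,c);print(p.round(4))
a=np.radians(9.6);ex=np.array([np.cos(a),np.sin(a)]);ey=np.array([-ex[1],ex[0]])
print('lateral ribs',r[:,:2]@ey,'rings',p[:,:2]@ey,'tool',s['tool_pos'][:2]@ey)
q=toplane([[154,94],[407,91],[174,277],[383,273]],.012,c);print('tray corners long',q[:,:2]@ex,'lat',q[:,:2]@ey,'ring end long',p[2:,:2]@ex)
E
```

```text
[[0.5786 0.3998 0.007 ]
 [0.4097 0.3711 0.007 ]
 [0.5959 0.306  0.007 ]
 [0.432  0.2754 0.007 ]]
[[0.5506 0.3751 0.128 ]
 [0.5611 0.3126 0.128 ]
 [0.5664 0.3679 0.128 ]
 [0.5737 0.3245 0.128 ]]
lateral ribs [0.297756   0.29758663 0.20231331 0.19952622] rings [0.27806164 0.21462562 0.26832867 0.22432787] tool 0.24551524510877093
tray corners long [0.64004391 0.64267956 0.45672215 0.46073755] lat [0.33431778 0.11814596 0.33441652 0.11380019] ring end long [0.61982578 0.6197494 ]
```

Call:
play_rows --moves '[{"slide":[0.0175,0.018,-0.2],"delta_rot":[0,0,0],"jaw":1},{"slide":[0.0175,0.018,-0.4],"delta_rot":[0,0,0],"jaw":1},{"slide":[0.0175,0.018,-0.5],"delta_rot":[0,0,0],"jaw":1},{"slide":[0.0175,0.018,-0.54],"delta_rot":[0,0,0],"jaw":1},{"slide":[0.0175,0.018,-0.57],"delta_rot":[0,0,0],"jaw":1},{"slide":[0.0175,0.018,-0.585],"delta_rot":[0,0,0],"jaw":1},{"slide":[0.0175,0.018,-0.592],"delta_rot":[0,0,0],"jaw":1},{"slide":[0.0175,0.018,-0.592],"delta_rot":[0,0,0],"jaw":1},{"slide":[0.0175,0.018,-0.592],"delta_rot":[0,0,0],"jaw":1}]'

```text
time: 16.6
tool_pos: [0.5129, 0.3398, 0.0801]
tool_rot: [-0.0, 0.996, 0.084, 0.0]
force: [0.5, -0.6, -0.7]
finger_gap: 0.01
```

Call:
play_rows --moves '[{"slide":[0,0,-0.003],"delta_rot":[0,0,0],"jaw":1},{"slide":[0,0,-0.004],"delta_rot":[0,0,0],"jaw":1},{"slide":[0,0,-0.004],"delta_rot":[0,0,0],"jaw":1}]'

```text
time: 16.98
tool_pos: [0.5128, 0.3397, 0.0791]
tool_rot: [-0.0, 0.996, 0.084, -0.0]
force: [-0.0, -0.9, 0.1]
finger_gap: 0.0098
```

Call:
play_rows --moves '[{"slide":[0,0,-0.002],"delta_rot":[0,0,0],"jaw":1},{"slide":[0,0,-0.003],"delta_rot":[0,0,0],"jaw":1},{"slide":[0,0,-0.003],"delta_rot":[0,0,0],"jaw":1}]'

```text
time: 17.35
tool_pos: [0.5128, 0.3397, 0.0788]
tool_rot: [-0.0, 0.996, 0.084, 0.0]
force: [-2.6, -1.6, 5.4]
finger_gap: 0.01
```

Contact at 5 N. I'll release, rise and clear away.

Call:
play_rows --moves '[{"slide":[0,0,0],"delta_rot":[0,0,0],"jaw":0.6},{"slide":[0,0,0],"delta_rot":[0,0,0],"jaw":0.4},{"slide":[0,0,0],"delta_rot":[0,0,0],"jaw":0.35},{"slide":[0,0,0],"delta_rot":[0,0,0],"jaw":0.35},{"slide":[0,0,0.1],"delta_rot":[0,0,0],"jaw":0.35},{"slide":[0,0,0.3],"delta_rot":[0,0,0],"jaw":0.35},{"slide":[0,0,0.6],"delta_rot":[0,0,0],"jaw":0.35},{"slide":[0,0,0.8],"delta_rot":[0,0,0],"jaw":0.35},{"slide":[0,0,0.8],"delta_rot":[0,0,0],"jaw":0.35}]'

```text
time: 18.48
tool_pos: [0.5135, 0.3401, 0.2436]
tool_rot: [-0.001, 0.996, 0.084, 0.003]
force: [-1.0, -0.0, -0.6]
finger_gap: 0.0283
```

Call:
play_rows --moves '[{"slide":[-0.3,-1,0.1],"delta_rot":[0,0,0],"jaw":0.35},{"slide":[-0.3,-1,0.1],"delta_rot":[0,0,0],"jaw":0.35},{"slide":[-0.3,-1,0.1],"delta_rot":[0,0,0],"jaw":0.35},{"slide":[-0.3,-1,0.1],"delta_rot":[0,0,0],"jaw":0.35},{"slide":[-0.3,-1,0.1],"delta_rot":[0,0,0],"jaw":0.35},{"slide":[-0.3,-1,0.1],"delta_rot":[0,0,0],"jaw":0.35}]'

```text
time: 19.23
tool_pos: [0.4529, 0.1401, 0.2586]
tool_rot: [-0.0, 0.997, 0.084, 0.0]
force: [-0.3, 0.3, 0.1]
finger_gap: 0.0276
```

```bash
python3 - <<'E'
from h import *
t,ct,s=snap('top','t8.png');b,cb,_=snap('side','s8.png');print(s['time'],s['tool_pos'],s['force'],s['finger_gap'])
k=cv2.resize(t[115:220,95:235],(512,384),interpolation=cv2.INTER_CUBIC);k2=cv2.resize(b[90:282,120:376],(512,384),interpolation=cv2.INTER_CUBIC)
cv2.imwrite('pics/c8.png',cv2.resize(np.hstack([k,k2])[:,:,::-1],(800,300)))
f=lambda n:cv2.inRange(cv2.cvtColor(cv2.imread('pics/'+n),cv2.COLOR_BGR2HSV),(105,150,50),(125,255,200))[195:225,310:385]
print('pen px centre before/after',[np.argwhere(f(n)).mean(0) for n in('top1.png','t8.png')])
E
```

```text
19.225 [0.45288825 0.1400808  0.25856125] [-0.30355252  0.3397313   0.08311687] 0.027598559646994057
pen px centre before/after [array([14.53097345, 39.17699115]), array([14.5 , 39.75])]
```

View pics/c8.png

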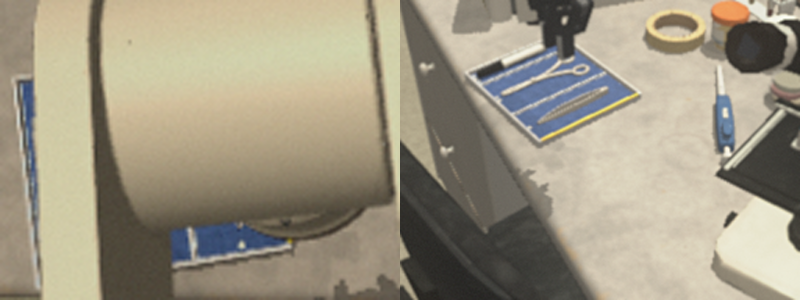

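The arm blocks the top view. The side view shows both instruments lying in their lanes. I'll move clear and look once more.

Call:
play_rows --moves '[{"slide":[-0.3,-0.9,0.1],"delta_rot":[0,0,0],"jaw":0.35},{"slide":[-0.3,-0.9,0.1],"delta_rot":[0,0,0],"jaw":0.35},{"slide":[-0.3,-0.9,0.1],"delta_rot":[0,0,0],"jaw":0.35},{"slide":[-0.3,-0.9,0.1],"delta_rot":[0,0,0],"jaw":0.35},{"slide":[-0.3,-0.9,0.1],"delta_rot":[0,0,0],"jaw":0.35},{"slide":[-0.3,-0.9,0.1],"delta_rot":[0,0,0],"jaw":0.35},{"slide":[-0.3,-0.9,0.1],"delta_rot":[0,0,0],"jaw":0.35}]'

```text
time: 20.2
tool_pos: [0.3931, -0.0392, 0.2782]
tool_rot: [-0.0, 0.996, 0.085, -0.0]
force: [-0.1, 0.1, 0.2]
finger_gap: 0.0279
```

```bash
python3 - <<'E'
from h import *
t,ct,s=snap('top','t9.png');b,cb,_=snap('side','s9.png');print(s['time'],s['tool_pos'],s['force'])
k=cv2.resize(t[115:220,95:235],(512,384),interpolation=cv2.INTER_CUBIC);k2=cv2.resize(b[90:186,140:268],(512,384),interpolation=cv2.INTER_CUBIC)
cv2.imwrite('pics/c9.png',cv2.resize(np.hstack([k,k2])[:,:,::-1],(800,300)))
E
```

```text
20.2 [ 0.39311753 -0.03921823  0.27824693] [-0.07942386  0.13548253  0.20006877]
```

View pics/c9.png

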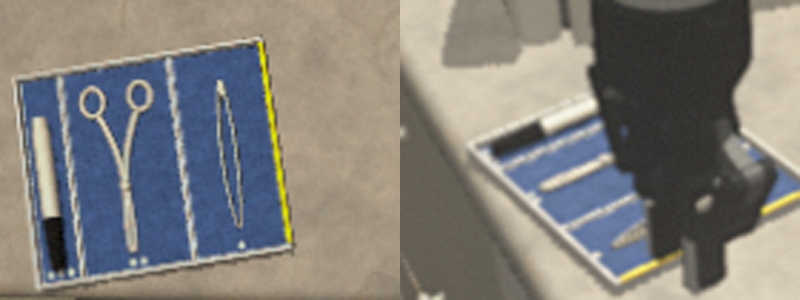

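Both instruments lie centred and lengthwise in the right lanes, and the arm is clear of everything.

```bash
python3 -c "
from plant import ctrl
print(ctrl.finish_job())"
```

```text
the job is handed in; nothing more can be done
None
```

The tweezers now lie in the first lane (one dot) and the forceps in the second (two dots, rings at the far end). I handed the job in at about 20 s of the 48 s allowed.

- **Put down, not dropped:** I lowered each instrument until it touched the floor, at about 14 N for the tweezers and 5 N for the forceps. Only then did I open the jaws.
- **Last top view:** Both lie lengthwise along the middle of their lanes. The marker is still in the third lane, and the gripper was clear with no force on it.
- **Pen:** I only checked it at about 19 s, in the picture before the last. Its centre was within 0.6 px (about 1.5 mm) of the start, but the mask may have been partly covered by the arm. I never went near it.
- **Disagreements:** The top and wrist cameras differed by about 4–5 mm on position. I averaged them for the tweezers and the tray, then corrected the forceps from a close wrist view. In the last side view the gripper hid part of the tray, so that check rests on the top view.

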